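# Close up the balm batch

### The arm

A 6-joint arm with a two-finger parallel gripper is mounted at the origin on the work surface. World frame = base frame: x ahead of the robot, y to its left, z up, the work surface at z = 0. Lengths are in m, angles in rad, forces in N, time in s.
With the tool pointing down it reaches from about 0.35 to 0.775 m from the base axis. Payload 7.3 kg.
Tool frame: the origin (TCP) lies at the centre of the arm's flange, where the gripper is bolted on; the fingertips stand 178 mm ahead of it and the grasp point (between the pads) lies 159 mm ahead of it (tip_extent is the distance from the TCP to the fingertips, in m); z points along the fingers, y is the line along which they close (so a half turn about z gives the same grasp; the last joint's range is limited). The gripper opens to 92 mm and grips with 3 to 60 N. Pads are 19 mm wide; open, the fingers measure 130 mm over their backs; the gripper's body (75 mm by 190 mm) begins 47 mm behind the grasp point.
Start: joints at [1.118, 0.342, 1.524, -0, 1.275, -0.146], TCP at [0.159, 0.5, 0.405] pointing down, gripper open.
Joint ranges: [-2.53, 2.53], [-0.77, 2.02], [0.04, 2.7], [-1, 4.14], [0.28, 2.66], [-3.11, 3.11]. Speed limits (rad/s): [2.57, 2.57, 3.14, 3.14, 3.14, 3.14].

### API

Orientations are given as [roll, pitch, yaw] about the fixed x, y, z axes, in that order (R = Rz(yaw) Ry(pitch) Rx(roll)).
In Python, from cell import * gives the robot as it stands.
- The arm moves only by the tool arm_command, never from a script. Its arguments are lists of equal length, an entry for each row: "xyz": the shift along the world's x, y, z in mm, a list of three; "spin": the turn about the world's z in degrees. In form: {"xyz": [[tx, ty, tz], ...], "spin": [spin, ...]}. A call has 1 to 20 rows; each row shifts and turns the commanded pose from where the row before left it; what a row does not reach is not made up. A row lasts 1/10 s, in which the tool goes at most 50 mm and 8.59 degrees, less where a joint would pass 70% of its speed; a pose out of reach is approached as far as the arm can. A call with a gripper value outside its range is refused whole. "jaw" is the opening, from -1 (shut) to 1 (fully open), set as the call begins (left out, the last holds). The fingers move at their own pace and stop on an object; "squeeze" is the grip in N (left out, the last holds). Time passes only in rows, so rows that do not move let the fingers close. It gives the time, the measured TCP pose, the force, the opening and the grip force at its end, in the units of the state.
- observe(): the state, without advancing time (a new reading comes with each control period).
- read_camera(name): name is "scene" or "side" or "wrist"; returns a dict with "img" (420x560x3 uint8, red, green, blue), "depth" (420x560 float32, m along the optical axis (not along the pixel's ray), 0 where there is no reading), "fx", "fy", "cx", "cy" (pixels), "world_from_camera" (4x4, takes a point from camera to world coordinates). Camera axes: x right, y up, looking along -z (the intrinsics and any distortion apply to the point x, -y, -z); pixel columns grow to the right and rows downward; lengths in m; the calibration is good to about 2 mm. A picture is of the moment at which its call begins.
- hand_in(): hands the job in; it is judged then, once.
The state is a dict: "time": time; "qpos": joint angles; "qvel": joint speeds; "joint_efforts": joint torques, N m; "tool_pos": TCP position; "tool_rot": TCP orientation; "contact_force": force on the tool from outside, world axes, zero at the start; "torque": the same for the moment, N m; "opening": finger opening in m; "grip_force": force on a finger pad.
Only numpy, scipy, OpenCV 4.12 (cv2) and the standard library are available. Lean on these libraries where they do the work, as an engineer would, in place of code of your own. Each camera call takes 0.05 s, during which the arm holds its last target. There are 200 camera calls.

### The job

Close up this batch: swing the stock canister's captive cap over onto its neck and screw it clockwise fully home. Press a snap lid straight down onto every balm pot until its clips snap under the collar all round, and leave all the pots standing upright, lidded, on the floor of the packing tray. Do not push the amber bottle or the beaker about.

Things in the scene. Friction and masses are not known exactly. Their poses are not given: they have to be found in the camera images.
- pot0: open glass balm pot, loose, 57 mm tall, 0.16 kg: wall 54 mm across up to 44 mm, neck 47 mm across, then a collar 51 to 57 mm up, 56 mm across at its lower edge, bevelled to 47 mm at the top; pale solid balm fills it to the mouth. Origin: centre of underside, z up. May be absent: 2 or 3 of the four are there
- pot1: open glass balm pot, loose, 57 mm tall, 0.16 kg: wall 54 mm across up to 44 mm, neck 47 mm across, then a collar 51 to 57 mm up, 56 mm across at its lower edge, bevelled to 47 mm at the top; pale solid balm fills it to the mouth. Origin: centre of underside, z up. May be absent: 2 or 3 of the four are there
- pot2: open glass balm pot, loose, 57 mm tall, 0.16 kg: wall 54 mm across up to 44 mm, neck 47 mm across, then a collar 51 to 57 mm up, 56 mm across at its lower edge, bevelled to 47 mm at the top; pale solid balm fills it to the mouth. Origin: centre of underside, z up. May be absent: 2 or 3 of the four are there
- pot3: open glass balm pot, loose, 57 mm tall, 0.16 kg: wall 54 mm across up to 44 mm, neck 47 mm across, then a collar 51 to 57 mm up, 56 mm across at its lower edge, bevelled to 47 mm at the top; pale solid balm fills it to the mouth. Origin: centre of underside, z up. May be absent: 2 or 3 of the four are there
- lid0: loose white snap lid, 45 g, fits any pot, any turn: disc 57 mm across, 4 mm thick; round upright grip 18 mm across, 26 mm high; 3 sprung clip arms, 63 mm across, to 10.5 mm below the disc, on which it lies. Origin: centre of disc underside. Laid on a pot it rests some 5 mm too high; 5 to 20 N straight down snaps it home (origin 57 mm above pot's); it then carries the pot
- lid1: loose white snap lid, 45 g, fits any pot, any turn: disc 57 mm across, 4 mm thick; round upright grip 18 mm across, 26 mm high; 3 sprung clip arms, 63 mm across, to 10.5 mm below the disc, on which it lies. Origin: centre of disc underside. Laid on a pot it rests some 5 mm too high; 5 to 20 N straight down snaps it home (origin 57 mm above pot's); it then carries the pot
- lid2: loose white snap lid, 45 g, fits any pot, any turn: disc 57 mm across, 4 mm thick; round upright grip 18 mm across, 26 mm high; 3 sprung clip arms, 63 mm across, to 10.5 mm below the disc, on which it lies. Origin: centre of disc underside. Laid on a pot it rests some 5 mm too high; 5 to 20 N straight down snaps it home (origin 57 mm above pot's); it then carries the pot
- tray: fixed low aluminium packing tray on the bench, 300 mm (its x) by 130 mm (its y), rim 16 mm high, walls and floor 4 mm thick; origin: centre of its underside on the bench
- canister: fixed white plastic stock canister, 130 mm (its x) by 170 mm (its y) by 130 mm tall; origin: centre of its underside. A neck 36 mm across stands on the middle of its top, mouth 154 mm up
- cap_hinge (a point): centre of the horizontal hinge pin of the cap's strap, 48 mm to -x of the neck's axis and 146 mm above the bench; the pin lies along the canister's y. Axes as the canister's
- strap (a joint): angle of the strap carrying the captive cap: 0 = cap on the neck, grows as it swings up and back to the canister's -x side (toward the robot), 1.57 upright, stop 2.0. Starts open (1.3 to 1.9); friction holds it where left (about 1 N at the cap moves it). Goes down to 0 only while the cap is unscrewed; locked once the cap is turned home
- cap (a joint): turn of the grey cap on its axis, clockwise seen from above when shut: starts 0 to 0.4, stop 2.6. The thread catches from about 1.0; turned beyond about 0.8 before it is shut, the cap will not go down on the neck. Friction about 0.03 N m
- cap_grip (a point): centre of the upper edge of the bar grip on the grey cap (52 mm across). Bar: 46 mm long (this point's x), 12 mm thick (y), 22 mm high; z = the cap's axis, out of its top. The point lies 48 mm from the hinge pin along the strap and 40 mm above the strap's line; shut, it is 186 mm above the bench over the neck
- amber: bystander: amber bottle, 60 mm across, 160 mm tall; origin centre of underside
- beaker: bystander: clear plastic beaker, 84 mm across, 110 mm tall; origin centre of underside
Not all that is in view belongs to the job. What is shaped like the lid1 but blue is not meant. Several things have the shape of the canister; the one meant has the colours described above.

How it is judged:
By the outcome, as a careful person would: the job done as asked, in the order asked, and still so for the second after the job is handed in, with the robot touching nothing.
Of pot0, pot1, pot2, pot3 only 2 to 3 are there at a start; the rules pass over those that are not, and their reading is None.
At some moment in a run one of pot0, pot1, pot2, pot3, lid0, lid1, lid2 may be knocked a few centimetres aside while the robot is not near it.
Once in a run the grip may slacken for a moment while it holds something.
It also fails if it takes over 208 s, if anything falls off the work surface, if the arm or the gripper's body presses on something with over 40 N, if the wrist force passes 120 N, or if a joint passes its speed limit or range.

## Working session

There is one attempt and no reset: what is moved stays moved. The work goes in short steps, Python scripts to look and compute and a tool call to move; the robot and the scene stay as the last step left them, time stands still between calls to the robot, and variables do not carry over. Pictures are saved under pics/ and viewed, at most 14 in all, crops included, and the job is handed in when it is done.

Besides the shell and the picture viewer there is one more tool, called in YAML: its name, and indented under it one key for each argument. arm_command: Moves the arm, as the interface text tells. Its arguments: {"type":"object","properties":{"xyz":{"type":"array","items":{"type":"array","items":{"type":"number"}}},"spin":{"type":"array","items":{"type":"number"}},"jaw":{"type":"number"},"squeeze":{"type":"number"}},"required":["xyz","spin"]}

```bash
mkdir -p pics; ls; cat > h.py <<'E'
from cell import *
import numpy as np, cv2
def ray(c,u,v):
    T=np.array(c["world_from_camera"]); d=np.array([(u-c["cx"])/c["fx"],-(v-c["cy"])/c["fy"],-1.0])
    return T[:3,3],T[:3,:3]@d
def onz(c,u,v,z):
    o,d=ray(c,u,v); return o+d*(z-o[2])/d[2]
def cloud(c):
    h,w=c["depth"].shape; u,v=np.meshgrid(np.arange(w),np.arange(h)); z=c["depth"]
    P=np.stack([(u-c["cx"])/c["fx"]*z,-(v-c["cy"])/c["fy"]*z,-z],-1); T=np.array(c["world_from_camera"])
    W=P@T[:3,:3].T+T[:3,3]; W[z==0]=np.nan; return W
def save(c,n): cv2.imwrite("pics/"+n,cv2.cvtColor(c["img"],cv2.COLOR_RGB2BGR))
E
python3 - <<'E'
from h import *
for n in("scene","side","wrist"):
    c=read_camera(n); save(c,n+"0.png"); print(n,np.round(c["world_from_camera"],3).tolist(),c["fx"],c["cx"],c["cy"],{k for k in c})
print(observe())
E
```

```text
pics
scene [[-0.696, -0.56, 0.45, 1.031], [0.718, -0.553, 0.423, 0.487], [0.013, 0.617, 0.787, 1.025], [0.0, 0.0, 0.0, 1.0]] 506.5853540341741 285.9029605885324 210.79467873266165 {'depth', 'cy', 'world_from_camera', 'cx', 'fy', 'fx', 'img'}
side [[0.913, 0.269, -0.306, 0.049], [-0.407, 0.641, -0.651, -0.926], [0.021, 0.719, 0.695, 1.13], [0.0, 0.0, 0.0, 1.0]] 537.6855569288017 290.6268037350205 214.313071721294 {'depth', 'cy', 'world_from_camera', 'cx', 'fy', 'fx', 'img'}
wrist [[0.302, -0.925, -0.232, 0.096], [0.953, 0.292, 0.075, 0.52], [-0.002, -0.244, 0.97, 0.384], [0.0, 0.0, 0.0, 1.0]] 298.6127214791348 282.1463614100325 207.10566513271377 {'depth', 'cy', 'world_from_camera', 'cx', 'fy', 'fx', 'img'}
{'time': 0.15, 'qpos': array([ 1.11801865e+00,  3.42541507e-01,  1.52476597e+00,  2.27492366e-05,
        1.27539538e+00, -1.45980120e-01]), 'qvel': array([ 0.00044428, -0.00188683, -0.00298588,  0.00096592,  0.00053082,
       -0.00106592]), 'joint_efforts': array([ 1.80383096e-03, -4.31471086e+01, -2.44354266e+01,  7.18209101e-02,
        5.35445928e-02, -5.56106431e-05]), 'tool_pos': array([0.15847835, 0.50041123, 0.40422653]), 'tool_rot': array([-3.14049742e+00, -1.83017888e-04,  2.83478837e+00]), 'contact_force': array([ 0.01277951, -0.31354324,  0.07524483]), 'torque': array([-0.00581123,  0.03294415, -0.00525781]), 'grip_force': 0.0, 'opening': 0.09158769498760518}
```

View pics/scene0.png

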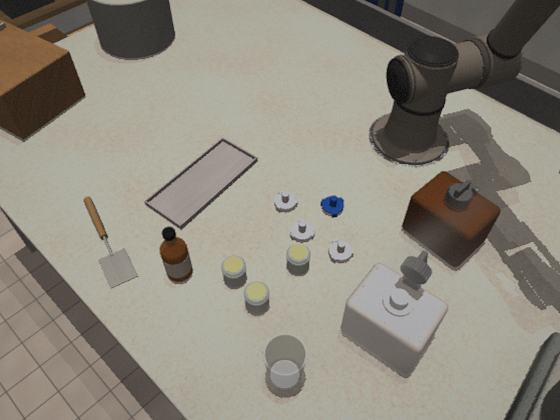

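View pics/side0.png

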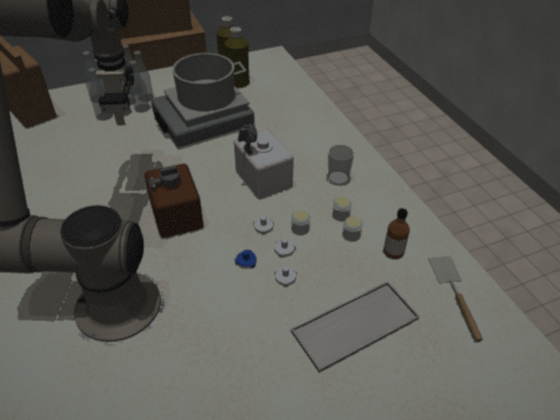

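The scene view shows the white canister (395,315) with its cap up at (416,265); the brown one (450,215) is a decoy. The white lids are at (285,201), (302,231) and (340,250), with a blue decoy at (333,205). The pots are at (234,267), (257,294) and (298,256), and the tray is at (203,182). The amber bottle (175,255) and beaker (285,362) are bystanders. Next I'll measure.

```bash
cat > m.py <<'E'
from h import *
def cl(mask,W,lo,hi,minn=15):
    m=(mask&(W[...,2]>lo)&(W[...,2]<hi)).astype(np.uint8)
    n,l,s,ce=cv2.connectedComponentsWithStats(m)
    for i in range(1,n):
        if s[i,4]>=minn:
            P=W[l==i]; c,r=cv2.minEnclosingCircle(P[:,:2].astype(np.float32)*1000)
            yield ce[i].round().tolist(),s[i,4],P,np.round(c),round(r)
if __name__=="__main__":
  for n in("scene","side"):
    c=read_camera(n); W=cloud(c); im=c["img"]; hsv=cv2.cvtColor(im,cv2.COLOR_RGB2HSV).astype(int)
    roi=(W[...,0]>.2)&(W[...,0]<.95)&(abs(W[...,1])<.7)
    print(n)
    for nm,mask,lo,hi in(("grip tops",roi,.02,.045),("pot tops",roi&(hsv[...,1]>60)&(hsv[...,0]>20)&(hsv[...,0]<40),.048,.065),("cantop",roi,.122,.137),("mouth",roi,.148,.160),("cap",roi,.165,.26)):
        for ce,a,P,cc,r in cl(mask,W,lo,hi):
            rect=cv2.minAreaRect(P[:,:2].astype(np.float32)*1000)
            print(nm,ce,a,"mean",(P.mean(0)*1000).round().tolist(),"circ",cc.tolist(),r,"rect",np.round(rect[0]).tolist(),np.round(rect[1]).tolist(),round(rect[2],1),"zmax",round(P[:,2].max()*1000))
    m=roi&(W[...,2]>.010)&(W[...,2]<.02)
    for ce,a,P,cc,r in cl(m,W,.01,.02,60):
        rect=cv2.minAreaRect(P[:,:2].astype(np.float32)*1000); print("rim",ce,a,np.round(rect[0]),np.round(rect[1]),round(rect[2],1))
    print("table z",np.nanmedian(W[roi][:,2]))
E
python3 m.py
```

```text
scene
grip tops [285.0, 196.0] 61 mean [433.0, -80.0, 35.0] circ [430.0, -82.0] 10 rect [432.0, -82.0] [17.0, 18.0] 85.0 zmax 45
grip tops [333.0, 200.0] 64 mean [356.0, 15.0, 35.0] circ [356.0, 13.0] 10 rect [355.0, 13.0] [19.0, 17.0] 83.5 zmax 44
grip tops [89.0, 205.0] 37 mean [792.0, -419.0, 21.0] circ [794.0, -419.0] 26 rect [792.0, -419.0] [52.0, 12.0] 73.7 zmax 25
grip tops [435.0, 244.0] 492 mean [284.0, 275.0, 33.0] circ [241.0, 264.0] 95 rect [276.0, 280.0] [82.0, 189.0] 24.4 zmax 45
grip tops [302.0, 226.0] 70 mean [471.0, 14.0, 35.0] circ [468.0, 13.0] 9 rect [469.0, 14.0] [17.0, 17.0] 69.4 zmax 45
grip tops [98.0, 225.0] 16 mean [812.0, -348.0, 21.0] circ [812.0, -348.0] 12 rect [813.0, -348.0] [24.0, 9.0] 67.4 zmax 23
grip tops [340.0, 246.0] 71 mean [450.0, 120.0, 35.0] circ [448.0, 120.0] 10 rect [449.0, 120.0] [18.0, 17.0] 48.0 zmax 45
grip tops [297.0, 265.0] 152 mean [559.0, 82.0, 33.0] circ [546.0, 71.0] 27 rect [554.0, 79.0] [26.0, 53.0] 42.1 zmax 45
grip tops [179.0, 272.0] 148 mean [760.0, -94.0, 33.0] circ [753.0, -109.0] 29 rect [758.0, -99.0] [23.0, 59.0] 63
[... 6402 characters left out ...]
.0, 245.0] 89.8 zmax 213
cap [247.0, 134.0] 312 mean [479.0, 302.0, 202.0] circ [480.0, 309.0] 30 rect [482.0, 310.0] [51.0, 57.0] 52.9 zmax 226
cap [168.0, 171.0] 132 mean [228.0, 256.0, 178.0] circ [228.0, 260.0] 23 rect [228.0, 260.0] [22.0, 46.0] 84.1 zmax 188
rim [275.0, 191.0] 75 [545. 236.] [123.  14.] 7.9
rim [263.0, 225.0] 181 [452. 116.] [59. 60.] 20.2
rim [189.0, 230.0] 77 [242. 176.] [11. 82.] 85.5
rim [284.0, 248.0] 192 [472.   8.] [58. 57.] 84.7
rim [246.0, 259.0] 214 [354.   9.] [60. 58.] 78.8
rim [285.0, 276.0] 242 [429. -88.] [59. 59.] 57.0
rim [354.0, 325.0] 700 [ 532. -295.] [304. 135.] 6.7
rim [467.0, 315.0] 320 [ 807. -374.] [175.  22.] 75.0
table z 0.0006680243382173323
```

View pics/wrist0.png

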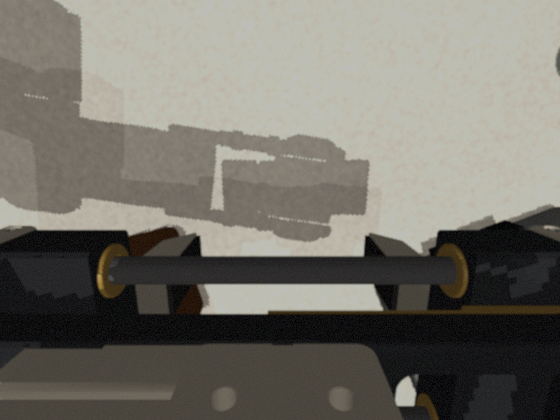

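```bash
python3 - <<'E'
from h import *
a=cv2.imread("pics/scene0.png")[180:350,260:500]; cv2.imwrite("pics/crop1.png",cv2.resize(a,None,fx=3,fy=3,interpolation=cv2.INTER_CUBIC))
H=np.array([483.3,313.5]); a=np.radians(6.6); R=np.array([[np.cos(a),-np.sin(a)],[np.sin(a),np.cos(a)]])
for n,dy in(("scene",-2.5),("side",2.5)):
    W=cloud(read_camera(n))*1000; m=(W[...,2]>160)&(W[...,2]<240)&(abs(W[...,0]-485)<60)&(abs(W[...,1]-315)<45)
    P=W[m]; P[:,1]+=dy; q=(P[:,:2]-H)@R
    print(n,len(P))
    for z in range(160,232,8):
        s=(P[:,2]>=z)&(P[:,2]<z+8)
        if s.sum(): print(z,"x'",np.percentile(q[s,0],[2,25,50,75,98]).round(),"y'",np.percentile(q[s,1],[2,98]).round(),s.sum())
E
```

```text
scene 690
160 x' [8. 8. 8. 8. 9.] y' [-11.   6.] 3
168 x' [ 9. 10. 10. 11. 12.] y' [-15.  18.] 24
176 x' [11. 11. 12. 12. 14.] y' [-20.  23.] 40
184 x' [-31.  12.  13.  14.  15.] y' [-24.  27.] 47
192 x' [-29.  12.  14.  15.  16.] y' [-26.  28.] 70
200 x' [-25.   3.  15.  16.  17.] y' [-26.  28.] 95
208 x' [-17.  -0.   9.  16.  18.] y' [-23.  24.] 133
216 x' [-27.  -6.   2.  11.  20.] y' [-15.  17.] 269
224 x' [-24. -21.  -5.  -1.   1.] y' [-3.  4.] 9
side 315
160 x' [-1.  1.  3.  4.  4.] y' [-9. -4.] 3
168 x' [-14. -12.  -9.   2.  12.] y' [-19.   3.] 10
176 x' [-33. -21. -11.  -8.  13.] y' [-23.   2.] 29
184 x' [-33. -22. -10.   2.  14.] y' [-27.   5.] 43
192 x' [-32. -16.  -7.   1.  15.] y' [-28.   1.] 44
200 x' [-29. -16.  -5.   5.  16.] y' [-26.   7.] 53
208 x' [-27.  -8.  -2.  11.  21.] y' [-24.  18.] 64
216 x' [-27. -12.   1.   9.  20.] y' [-16.  15.] 66
224 x' [-21. -14.  -7.  -5.  -4.] y' [-8.  1.] 3
```

View pics/crop1.png

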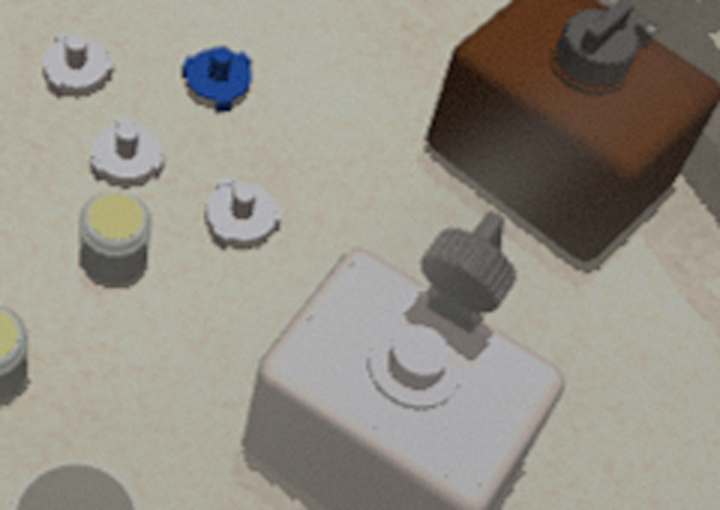

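arm_command:
  xyz:
    - [30, -25, 0]
    - [30, -25, 0]
    - [30, -25, 0]
    - [30, -25, 0]
    - [30, -25, 0]
    - [30, -25, 0]
    - [22, -22, 0]
    - [20, -22, 0]
    - [0, 0, 0]
    - [0, 0, 0]
  spin: [4, 4, 4, 4, 4, 4, 0, 0, 0, 0]
  jaw: -1
  squeeze: 20

```text
time: 1.35
tool_pos: [0.3807, 0.3062, 0.4047]
tool_rot: [3.141, -0.0, -3.031]
contact_force: [-1.0, 0.6, 0.6]
opening: 0.0163
grip_force: 0.0
```

The crop shows the white canister (405,390) with its grey cap standing at about 1.36 rad, the blue decoy (220,75), and three white lids. I'm now lowering the closed fingers behind the cap and pushing it.

arm_command:
  xyz:
    - [0, -5, -18]
    - [0, 0, -18]
    - [15, 2, 0]
    - [15, 2, 0]
    - [10, 1, 0]
    - [8, 1, 0]
    - [8, 1, 0]
    - [8, 1, 0]
    - [8, 1, 0]
    - [8, 1, 0]
    - [7, 1, 0]
    - [0, 0, 0]
  spin: [0, 0, 0, 0, 0, 0, 0, 0, 0, 0, 0, 0]

```text
time: 2.55
tool_pos: [0.469, 0.3128, 0.3728]
tool_rot: [3.139, 0.009, -3.03]
contact_force: [-1.1, -0.7, 17.0]
opening: 0.0004
grip_force: 6.8
```

arm_command:
  xyz:
    - [0, 0, 25]
    - [0, 0, 25]
    - [20, 2, 0]
    - [20, 2, 0]
    - [20, 2, 0]
    - [0, 0, -5]
    - [0, 0, 0]
  spin: [0, 0, 0, 0, 0, 0, 0]

```text
time: 3.25
tool_pos: [0.5272, 0.3184, 0.4124]
tool_rot: [-3.141, -0.003, -3.03]
contact_force: [-0.4, -0.2, -0.7]
opening: 0.0002
grip_force: 0.0
```

```bash
python3 - <<'E'
from h import *
c=read_camera("side"); W=cloud(c)*1000
cv2.imwrite("pics/s1.png",cv2.resize(c["img"][80:220,190:350,::-1],None,fx=4,fy=4))
E
```

```text
(no output)
```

View pics/s1.png

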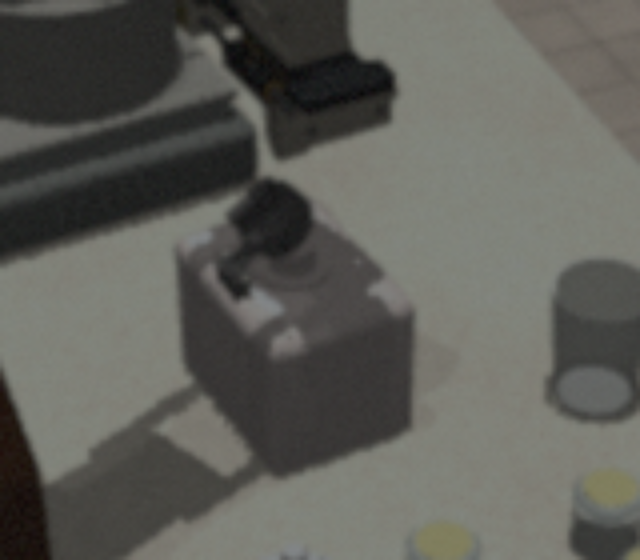

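The strap is about half way down with the cap under the fingers. I'm pressing it shut.

arm_command:
  xyz:
    - [0, 0, -10]
    - [0, 0, -8]
    - [0, 0, -8]
    - [0, 0, -6]
    - [0, 0, -6]
    - [0, 0, -4]
    - [0, 0, -4]
    - [0, 0, 0]
  spin: [0, 0, 0, 0, 0, 0, 0, 0]

```text
time: 4.1
tool_pos: [0.5344, 0.3181, 0.3785]
tool_rot: [3.136, 0.04, -3.031]
contact_force: [29.7, -1.3, 30.5]
opening: 0.0002
grip_force: 21.8
```

arm_command:
  xyz:
    - [0, 0, 15]
    - [0, 0, 20]
    - [0, 0, 15]
    - [-15, -2, 0]
    - [-15, -2, 0]
    - [0, 0, 0]
  spin: [0, 0, 0, 0, 0, 0]

```text
time: 4.7
tool_pos: [0.496, 0.3145, 0.4176]
tool_rot: [-3.141, -0.001, -3.029]
contact_force: [-1.1, 0.7, 0.1]
opening: 0.0002
grip_force: 0.0
```

```bash
cat > cap.py <<'E'
from h import *
H=np.array([483.3,313.5]); a=np.radians(6.6); R=np.array([[np.cos(a),-np.sin(a)],[np.sin(a),np.cos(a)]])
print({k:observe()[k] for k in("tool_pos","contact_force")})
for n,dy in(("scene",-2.5),("side",2.5)):
    W=cloud(read_camera(n))*1000; m=(W[...,2]>140)&(W[...,2]<226)&(abs(W[...,0]-510)<75)&(abs(W[...,1]-315)<45)
    P=W[m]; P[:,1]+=dy; q=(P[:,:2]-H)@R
    for z in range(144,226,8):
        s=(P[:,2]>=z)&(P[:,2]<z+8)
        if s.sum(): print(n,z,"x'",np.percentile(q[s,0],[2,25,50,75,98]).round(),"y'",np.percentile(q[s,1],[2,98]).round(),s.sum())
E
python3 cap.py
```

```text
{'tool_pos': array([0.49600965, 0.3145068 , 0.41757569]), 'contact_force': array([-1.11503793,  0.69419513,  0.06311643])}
scene 144 x' [-10.  57.  60.  63.  64.] y' [-14.  18.] 44
scene 152 x' [45. 48. 53. 58. 64.] y' [-16.  17.] 146
scene 168 x' [39. 41. 44. 47. 49.] y' [-27.  28.] 8
scene 176 x' [10. 19. 47. 54. 61.] y' [-26.  28.] 81
scene 184 x' [14. 29. 51. 57. 62.] y' [-25.  27.] 186
scene 192 x' [ 2. 34. 43. 51. 57.] y' [-22.  24.] 212
scene 200 x' [ 4. 29. 43. 47. 55.] y' [-15.  18.] 135
scene 208 x' [16. 23. 33. 37. 41.] y' [-9.  5.] 64
scene 216 x' [27. 30. 32. 35. 37.] y' [-8.  1.] 23
side 144 x' [-8. -3.  3. 42. 61.] y' [-20.  21.] 57
side 152 x' [-1.  6. 22. 49. 62.] y' [-19.   5.] 39
side 160 x' [ 7. 14. 23. 30. 42.] y' [-22.   3.] 20
side 168 x' [ 9. 15. 23. 42. 52.] y' [-29.   9.] 35
side 176 x' [ 9. 17. 24. 35. 62.] y' [-28.   4.] 53
side 184 x' [ 2. 22. 31. 42. 62.] y' [-28.   6.] 66
side 192 x' [ 2. 15. 33. 43. 56.] y' [-21.   9.] 64
side 200 x' [10. 18. 34. 46. 53.] y' [-15.   9.] 39
side 208 x' [18. 21. 26. 32. 39.] y' [-11.   3.] 21
side 216 x' [26. 28. 31. 33. 36.] y' [-15.  -2.] 6
```

arm_command:
  xyz:
    - [18, 2, 0]
    - [0, 0, -10]
    - [0, 0, -8]
    - [0, 0, -6]
    - [0, 0, -6]
    - [0, 0, -6]
    - [0, 0, -5]
    - [0, 0, -5]
    - [0, 0, 0]
  spin: [0, 0, 0, 0, 0, 0, 0, 0, 0]

```text
time: 5.7
tool_pos: [0.5151, 0.3162, 0.371]
tool_rot: [-3.141, -0.001, -3.03]
contact_force: [-0.0, -1.3, 1.3]
opening: -0.0
grip_force: 0.7
```

arm_command:
  xyz:
    - [0, 0, 8]
    - [10, 1, 0]
    - [8, 1, 0]
    - [0, 0, -6]
    - [0, 0, -5]
    - [0, 0, -4]
    - [0, 0, -2]
    - [0, 0, -1]
    - [0, 0, 0]
  spin: [0, 0, 0, 0, 0, 0, 0, 0, 0]

```text
time: 6.6
tool_pos: [0.5332, 0.3184, 0.364]
tool_rot: [3.141, 0.002, -3.029]
contact_force: [-3.3, -1.8, 13.1]
opening: 0.0006
grip_force: 6.5
```

```bash
python3 cap.py
```

```text
{'tool_pos': array([0.53324661, 0.31842061, 0.36396717]), 'contact_force': array([-3.26360829, -1.80457684, 13.07338235])}
scene 144 x' [48. 63. 69. 72. 75.] y' [-22.  27.] 58
scene 152 x' [36. 61. 69. 71. 74.] y' [-25.  27.] 69
scene 160 x' [30. 46. 55. 64. 72.] y' [-25.  26.] 308
scene 168 x' [48. 56. 63. 68. 69.] y' [-12.  20.] 28
scene 176 x' [54. 64. 67. 68. 70.] y' [-10.   4.] 26
scene 184 x' [58. 61. 62. 65. 69.] y' [-10.   3.] 36
scene 192 x' [58. 60. 61. 62. 63.] y' [-16.  12.] 33
scene 200 x' [59. 60. 61. 62. 63.] y' [-18.  15.] 44
scene 208 x' [59. 60. 61. 62. 63.] y' [-17.  14.] 40
scene 216 x' [61. 61. 62. 62. 62.] y' [-19.  15.] 15
side 144 x' [-7.  1. 15. 33. 63.] y' [-27.  18.] 97
side 152 x' [ 6. 27. 37. 52. 71.] y' [-27.   8.] 51
side 160 x' [23. 33. 46. 56. 71.] y' [-25.  10.] 82
side 168 x' [28. 35. 45. 61. 73.] y' [-18.  10.] 37
side 176 x' [26. 34. 46. 57. 69.] y' [-10.   8.] 36
side 184 x' [28. 34. 42. 56. 65.] y' [-12.   9.] 21
side 192 x' [41. 43. 43. 45. 52.] y' [-14.  10.] 14
side 200 x' [41. 43. 43. 46. 50.] y' [-22.  15.] 17
side 208 x' [42. 43. 43. 45. 49.] y' [-18.  17.] 18
side 216 x' [41. 42. 43. 45. 48.] y' [-20.  12.] 14
side 224 x' [43. 43. 43. 43. 43.] y' [-9. -9.] 1
```

arm_command:
  xyz:
    - [0, 0, 30]
    - [0, 0, 30]
    - [0, 0, 0]
    - [0, 0, 0]
  spin: [0, 0, 0, 0]
  jaw: 0

```text
time: 7.1
tool_pos: [0.5332, 0.3185, 0.4217]
tool_rot: [3.141, 0.0, -3.029]
contact_force: [-0.1, 0.8, -0.6]
opening: 0.0279
grip_force: 0.0
```

```bash
cat > bar.py <<'E'
from h import *
o=observe(); print(o["tool_pos"],np.degrees(o["tool_rot"][2]),o["qpos"][5],o["opening"],o["time"])
for n,dy in(("scene",-2.5),("side",2.5)):
    W=cloud(read_camera(n))*1000; m=(W[...,2]>181)&(W[...,2]<191)&(abs(W[...,0]-531)<35)&(abs(W[...,1]-319)<35)
    P=W[m]; P[:,1]+=dy; r=cv2.minAreaRect(P[:,:2].astype(np.float32)); v=np.linalg.svd(P[:,:2]-P[:,:2].mean(0),full_matrices=False)[2][0]
    print(n,np.round(r[0]),np.round(r[1]),r[2],"axis deg",np.degrees(np.arctan2(v[1],v[0])),len(P),P[:,2].max())
E
python3 bar.py
```

```text
[0.53323656 0.31850343 0.42167032] -173.56806498361968 -1.2679969567534994 0.027860526215381664 7.1
scene [529. 320.] [13. 47.] 82.21967315673828 axis deg -9.873153718507137 148 190.719770511368
side [531. 318.] [20. 44.] 81.69068145751953 axis deg 171.41829102116566 46 189.48000178138858
```

arm_command:
  xyz:
    - [-2, 0, -10]
    - [0, 0, -20]
    - [0, 0, -20]
    - [0, 0, -15]
    - [0, 0, -11]
    - [0, 0, 0]
    - [0, 0, 0]
  spin: [-8, -7, 0, 0, 0, 0, 0]

```text
time: 7.9
tool_pos: [0.5316, 0.3185, 0.3457]
tool_rot: [-3.141, -0.0, 2.992]
contact_force: [-0.3, -0.5, -0.1]
opening: 0.0457
grip_force: 0.0
```

arm_command:
  xyz:
    - [0, 0, 0]
    - [0, 0, 0]
    - [0, 0, 0]
    - [0, 0, 0]
    - [0, 0, 0]
  spin: [0, 0, 0, 0, 0]
  jaw: -1
  squeeze: 30

```text
time: 8.4
tool_pos: [0.5316, 0.3193, 0.3462]
tool_rot: [3.138, 0.001, 2.992]
contact_force: [-0.7, 7.8, -1.0]
opening: 0.0116
grip_force: 29.9
```

arm_command:
  xyz:
    - [0, 0, 0]
    - [0, 0, 0]
    - [0, 0, 0]
    - [0, 0, 0]
    - [0, 0, 0]
    - [0, 0, 0]
    - [0, 0, 0]
    - [0, 0, 0]
    - [0, 0, 0]
    - [0, 0, 0]
    - [0, 0, 0]
    - [0, 0, 0]
    - [0, 0, 0]
    - [0, 0, 0]
    - [0, 0, 0]
    - [0, 0, 0]
    - [0, 0, 0]
    - [0, 0, 0]
    - [0, 0, 0]
  spin: [-7, -7, -7, -7, -7, -7, -7, -7, -7, -7, -7, -7, -7, -7, -7, -7, -7, -7, 0]

```text
time: 10.3
tool_pos: [0.529, 0.319, 0.3459]
tool_rot: [-3.136, 0.006, 0.79]
contact_force: [-13.9, 0.0, 7.7]
opening: 0.0119
grip_force: 30.0
```

arm_command:
  xyz:
    - [0, 0, 0]
    - [0, 0, 0]
    - [0, 0, 0]
    - [0, 0, 0]
    - [0, 0, 0]
    - [0, 0, 0]
    - [0, 0, 0]
  spin: [-3, -3, -3, -3, -3, 0, 0]

```text
time: 11.0
tool_pos: [0.5292, 0.3191, 0.3458]
tool_rot: [-3.139, 0.007, 0.533]
contact_force: [-11.7, 0.0, 7.3]
opening: 0.0126
grip_force: 31.1
```

```bash
python3 -c "
from h import *
o=observe(); print(o['torque'],np.degrees(o['tool_rot']),o['contact_force'],o['qpos'][5])"; python3 bar.py
```

```text
[0.00589761 2.29526372 0.62933819] [-179.83969503    0.38030351   30.54557497] [-11.73262115   0.04768028   7.29262283] 1.4551642084189178
[0.52916231 0.31905048 0.34582541] 30.545574972610694 1.4551642084189178 0.012586275415263347 11.0
scene [534. 323.] [35. 40.] 77.41846466064453 axis deg 120.76754009712535 144 190.74643389272526
side [523. 313.] [33. 50.] 38.68339920043945 axis deg -55.16167887934473 58 190.95171948686962
```

arm_command:
  xyz:
    - [0, 0, 0]
    - [0, 0, 0]
    - [0, 0, 0]
    - [0, 0, 20]
    - [0, 0, 35]
    - [0, 0, 35]
    - [0, 0, 0]
  spin: [0, 0, 0, 0, 0, 0, 0]
  jaw: -0.2

```text
time: 11.8
tool_pos: [0.5322, 0.3185, 0.4415]
tool_rot: [3.14, -0.011, 0.531]
contact_force: [0.5, 1.1, 0.1]
opening: 0.037
grip_force: 0.0
```

```bash
python3 bar.py; python3 m.py | egrep "^(scene|side|pot tops)|rim .*(5[4-9]|6[0-2])\. |rim .*30[0-9]"
```

```text
[0.53219374 0.31847276 0.44146277] 30.39881837587729 1.4561004615625874 0.037017175776886055 11.8
scene [530. 319.] [46. 11.] 37.1969108581543 axis deg 37.58882840105118 146 190.76482572967134
side [533. 320.] [48. 12.] 37.84592819213867 axis deg -139.86314822170755 39 190.65629808399854
scene
pot tops [298.0, 252.0] 195 mean [543.0, 70.0, 58.0] circ [543.0, 71.0] 20 rect [544.0, 70.0] [39.0, 37.0] 42.9 zmax 63
pot tops [233.0, 264.0] 207 mean [670.0, -11.0, 58.0] circ [670.0, -11.0] 20 rect [671.0, -11.0] [38.0, 39.0] 69.1 zmax 63
pot tops [256.0, 291.0] 230 mean [681.0, 75.0, 58.0] circ [680.0, 74.0] 20 rect [680.0, 74.0] [39.0, 39.0] 60.2 zmax 63
rim [200.0, 181.0] 680 [ 530. -291.] [304. 135.] 7.3
rim [284.0, 201.0] 262 [429. -83.] [59. 58.] 54.5
rim [332.0, 205.0] 265 [357.  13.] [57. 60.] 37.3
rim [301.0, 231.0] 297 [466.  11.] [60. 57.] 43.9
rim [339.0, 251.0] 323 [447. 119.] [57. 58.] 42.8
rim [181.0, 276.0] 60 [ 756. -100.] [26. 59.] 69.9
side
pot tops [342.0, 201.0] 71 mean [685.0, 71.0, 57.0] circ [683.0, 73.0] 20 rect [686.0, 71.0] [36.0, 30.0] 25.2 zmax 63
pot tops [300.0, 215.0] 75 mean [547.0, 67.0, 57.0] circ [548.0, 67.0] 19 rect [548.0, 68.0] [32.0, 34.0] 2.3 zmax 63
pot tops [353.0, 221.0] 78 mean [674.0, -14.0, 57.0] circ [674.0, -15.0] 19 rect [673.0, -14.0] [31.0, 34.0] 29.4 zmax 62
rim [263.0, 225.0] 181 [450. 115.] [58. 61.] 25.4
rim [284.0, 248.0] 198 [470.   9.] [58. 61.] 19.0
rim [246.0, 259.0] 209 [354.   7.] [59. 60.] 88.2
rim [285.0, 276.0] 231 [434. -86.] [61. 58.] 6.8
rim [354.0, 325.0] 704 [ 532. -295.] [302. 134.] 6.4
```

The cap is home: the bar axis reads about 38°, matching 2.6 rad. Next are the lids.

arm_command:
  xyz:
    - [-14, -34, 0]
    - [-14, -34, 0]
    - [-14, -34, 0]
    - [-14, -33, 0]
    - [-14, -33, 0]
    - [-13, -33, 0]
    - [0, 0, -40]
    - [0, 0, -40]
    - [0, 0, -40]
    - [0, 0, -40]
    - [0, 0, -20]
    - [0, 0, 0]
    - [0, 0, 0]
  spin: [8, 8, 8, 8, 8, 8, 8, 8, 8, 8, 8, 8, 4]

```text
time: 13.3
tool_pos: [0.4478, 0.1173, 0.2536]
tool_rot: [-3.138, -0.003, 2.281]
contact_force: [0.4, 0.2, 1.0]
opening: 0.0365
grip_force: 0.0
```

```bash
cat > lidw.py <<'E'
from h import *
import sys
o=observe(); print(o["tool_pos"].round(4),np.degrees(o["tool_rot"][2]).round(1),o["qpos"].round(2),o["opening"],o["time"],o["contact_force"].round(1))
c=read_camera("wrist"); save(c,sys.argv[1])
E
python3 lidw.py w1.png
```

```text
[0.4478 0.1173 0.2536] 130.7 [ 0.09  0.42  1.89 -0.    0.83 -0.62] 0.03650905284871324 13.3 [0.4 0.2 1. ]
```

View pics/w1.png

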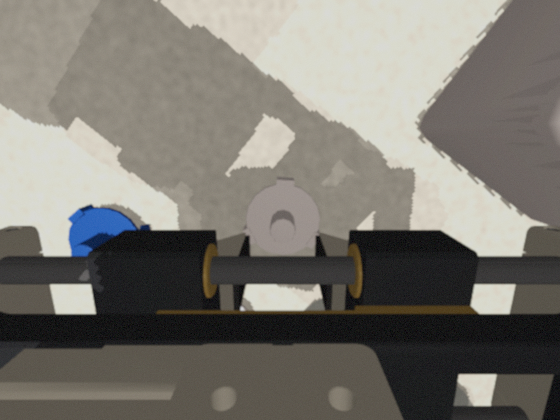

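The wrist view shows the white lid under the open fingers at (283,222), with the blue lid off to the left. I'll measure its grip from the wrist depth.

```bash
cat > wl.py <<'E'
from h import *
import sys
lo,hi=float(sys.argv[1]),float(sys.argv[2])
o=observe(); print(o["tool_pos"].round(4),np.degrees(o["tool_rot"][2]).round(1),o["time"])
W=cloud(read_camera("wrist"))*1000; t=o["tool_pos"]*1000
m=((W[...,2]>lo)&(W[...,2]<hi)&(np.hypot(W[...,0]-t[0],W[...,1]-t[1])<60)).astype(np.uint8)
n,l,s,ce=cv2.connectedComponentsWithStats(m)
for i in range(1,n):
    if s[i,4]>40:
        P=W[l==i]; c,r=cv2.minEnclosingCircle(P[:,:2].astype(np.float32)); print(ce[i].round(),s[i,4],"mean",P.mean(0).round(1),"circ",np.round(c,1),round(r,1),"delta",np.round(np.array(c)-t[:2],1))
E
python3 wl.py 30 46; python3 wl.py 8 20
```

```text
[0.4479 0.1173 0.2541] 130.8 13.35
[282. 228.] 566 mean [446.2 117.8  39.3] circ [447.1 116.9] 9.1 delta [-0.8 -0.5]
[0.448  0.1174 0.2545] 130.4 13.4
[282. 216.] 3652 mean [445.7 118.6  14.2] circ [447.2 116.9] 31.9 delta [-0.8 -0.4]
```

arm_command:
  xyz:
    - [-1, 0, -20]
    - [0, 0, -20]
    - [0, 0, -16]
    - [0, 0, 0]
  spin: [0, 0, 0, 0]

```text
time: 13.85
tool_pos: [0.4466, 0.1174, 0.198]
tool_rot: [-3.138, -0.002, 2.274]
contact_force: [-0.2, 0.3, 0.5]
opening: 0.0367
grip_force: 0.0
```

arm_command:
  xyz:
    - [0, 0, 0]
    - [0, 0, 0]
    - [0, 0, 0]
    - [0, 0, 0]
    - [0, 0, 30]
    - [0, 0, 40]
    - [0, 0, 30]
    - [0, 0, 0]
  spin: [0, 0, 0, 0, 0, 0, 0, 0]
  jaw: -1
  squeeze: 40

```text
time: 14.65
tool_pos: [0.4485, 0.1176, 0.3037]
tool_rot: [3.134, 0.005, 2.276]
contact_force: [0.1, -0.2, -0.6]
opening: 0.017
grip_force: 40.0
```

arm_command:
  xyz:
    - [25, -12, 0]
    - [25, -12, 0]
    - [25, -13, 0]
    - [22, -12, 0]
    - [0, 0, 0]
    - [0, 0, 0]
  spin: [0, 0, 0, 0, 0, 0]

```text
time: 15.25
tool_pos: [0.5442, 0.0683, 0.2986]
tool_rot: [-3.14, -0.002, 2.276]
contact_force: [-0.2, -0.2, -0.1]
opening: 0.0169
grip_force: 40.0
```

```bash
python3 lidw.py w2.png; python3 wl.py 48 64;python3 wl.py 95 140
```

```text
[0.5442 0.0683 0.2986] 130.4 [-0.01  0.49  1.61  0.    1.05 -0.72] 0.016903430554228396 15.25 [-0.2 -0.2 -0.1]
[0.5438 0.0687 0.2988] 130.4 15.3
[280. 195.] 580 mean [530.4  81.4  53.9] circ [539.6  72.3] 26.7 delta [-4.2  3.7]
[0.5437 0.0689 0.2991] 130.4 15.35
[283. 224.] 3832 mean [533.8  80.1 117.9] circ [536.5  76.9] 26.1 delta [-7.2  8.1]
[282. 286.] 71 mean [560.5  48.5 112.6] circ [560.   48.8] 9.8 delta [ 16.4 -20.1]
```

View pics/w2.png

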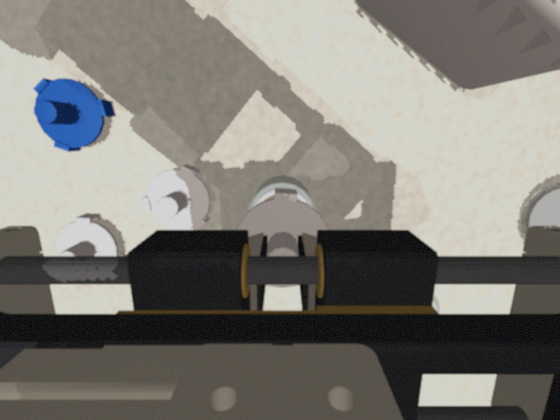

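The wrist view shows the held lid (282,225) with the pot's crescent visible behind it at (280,190). I'll fit circles of known radius to both.

```bash
cat > fit.py <<'E'
from h import *
from scipy.optimize import least_squares
o=observe(); t=o["tool_pos"]*1000; W=cloud(read_camera("wrist"))*1000
def fit(lo,hi,r):
    m=((W[...,2]>lo)&(W[...,2]<hi)&(np.hypot(W[...,0]-t[0],W[...,1]-t[1])<45)); 
    # outline on the visible (far) side: outermost point in each bearing bin
    P=W[m][:,:2]; d=P-t[:2]; b=np.degrees(np.arctan2(d[:,1],d[:,0])); rr=np.hypot(*d.T); E=[]
    for k in range(-180,180,5):
        s=(b>=k)&(b<k+5)
        if s.sum()>2: E.append(P[s][rr[s].argmax()])
    E=np.array(E); f=least_squares(lambda c:np.hypot(*(E-c).T)-r,t[:2],loss="soft_l1")
    print(lo,hi,len(E),"centre",f.x.round(1),"minus tcp",(f.x-t[:2]).round(1),"res",np.abs(f.fun).mean().round(1)); 
z=t[2]-187.5
print(t.round(1)); fit(47,60,28); fit(z-2,z+7,28.5)
E
python3 fit.py
```

```text
[543.7  69.  299.3]
47 60 31 centre [544.1  67.2] minus tcp [ 0.4 -1.8] res 0.1
109.84946969688093 118.84946969688093 38 centre [543.1  69.2] minus tcp [-0.6  0.2] res 1.1
```

arm_command:
  xyz:
    - [1, -2, -20]
    - [0, 0, -15]
    - [0, 0, -8]
    - [0, 0, -4]
    - [0, 0, -2]
    - [0, 0, 0]
  spin: [0, 0, 0, 0, 0, 0]

```text
time: 16.05
tool_pos: [0.5455, 0.0668, 0.2517]
tool_rot: [3.141, 0.001, 2.277]
contact_force: [-1.0, 1.6, 3.0]
opening: 0.017
grip_force: 40.0
```

arm_command:
  xyz:
    - [0, 0, -2]
    - [0, 0, -2]
    - [0, 0, -1]
    - [0, 0, 0]
  spin: [0, 0, 0, 0]

```text
time: 16.45
tool_pos: [0.5456, 0.0667, 0.247]
tool_rot: [3.14, 0.001, 2.277]
contact_force: [-3.4, 0.6, 9.1]
opening: 0.0169
grip_force: 40.0
```

arm_command:
  xyz:
    - [0, 0, -1]
    - [0, 0, -1]
    - [0, 0, -1]
    - [0, 0, -1]
    - [0, 0, 0]
  spin: [0, 0, 0, 0, 0]

```text
time: 16.95
tool_pos: [0.5456, 0.0668, 0.2469]
tool_rot: [3.138, 0.003, 2.277]
contact_force: [-12.4, 0.5, 38.4]
opening: 0.0172
grip_force: 40.1
```

arm_command:
  xyz:
    - [0, 0, 9]
    - [0, 0, 20]
    - [0, 0, 40]
    - [0, 0, 40]
    - [0, 0, 0]
    - [0, 0, 0]
  spin: [0, 0, 0, 0, 0, 0]

```text
time: 17.55
tool_pos: [0.5454, 0.0665, 0.3511]
tool_rot: [3.14, 0.001, 2.276]
contact_force: [-0.5, -0.5, -2.6]
opening: 0.0167
grip_force: 40.0
```

```bash
python3 - <<'E'
from h import *
c=read_camera("side"); cv2.imwrite("pics/s2.png",cv2.resize(c["img"][130:270,220:380,::-1],None,fx=4,fy=4))
E
```

```text
(no output)
```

View pics/s2.png

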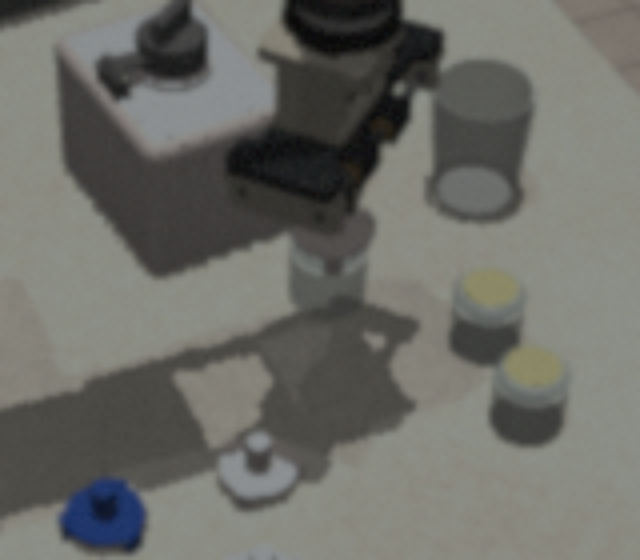

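The lidded pot hangs level under the gripper at (330,262), and the cap is on the canister. I'm carrying the pot to the tray.

arm_command:
  xyz:
    - [-5, -20, 0]
    - [-9, -35, 0]
    - [-10, -37, 0]
    - [-10, -37, 0]
    - [-10, -37, 0]
    - [-10, -37, 0]
    - [-10, -37, 0]
    - [-10, -37, 0]
    - [-10, -37, 0]
    - [-9, -36, 0]
    - [-5, -20, 0]
    - [0, 0, 0]
    - [0, 0, -30]
    - [0, 0, -25]
    - [0, 0, -20]
    - [0, 0, -10]
    - [0, 0, -6]
    - [0, 0, 0]
  spin: [0, 0, 0, 0, 0, 0, 0, 0, 0, 0, 0, 0, 0, 0, 0, 0, 0, 0]

```text
time: 19.4
tool_pos: [0.4476, -0.3031, 0.259]
tool_rot: [-3.142, -0.002, 2.277]
contact_force: [-0.6, -0.3, -2.5]
opening: 0.0166
grip_force: 40.0
```

arm_command:
  xyz:
    - [0, 0, -4]
    - [0, 0, -2]
    - [0, 0, -1]
    - [0, 0, 0]
  spin: [0, 0, 0, 0]

```text
time: 19.8
tool_pos: [0.4475, -0.3035, 0.253]
tool_rot: [3.141, 0.0, 2.276]
contact_force: [0.3, 0.8, -1.5]
opening: 0.0168
grip_force: 40.0
```

arm_command:
  xyz:
    - [0, 0, -1]
    - [0, 0, -1]
    - [0, 0, 0]
  spin: [0, 0, 0]

```text
time: 20.1
tool_pos: [0.4476, -0.3036, 0.2511]
tool_rot: [3.141, 0.001, 2.276]
contact_force: [-0.2, 0.5, 0.5]
opening: 0.0166
grip_force: 40.0
```

arm_command:
  xyz:
    - [0, 0, 0]
    - [0, 0, 0]
    - [0, 0, 0]
    - [0, 0, 20]
    - [0, 0, 30]
    - [0, 0, 30]
    - [0, 0, 0]
  spin: [0, 0, 0, 0, 0, 0, 0]
  jaw: -0.2

```text
time: 20.8
tool_pos: [0.4483, -0.3041, 0.3348]
tool_rot: [3.14, 0.008, 2.276]
contact_force: [0.5, -1.0, 0.3]
opening: 0.0369
grip_force: 0.0
```

```bash
python3 wl.py 80 100; python3 wl.py 58 69; python3 m.py | egrep "^(scene|side|pot tops)|rim .*(5[4-9]|6[0-2])\. "
```

```text
[ 0.4483 -0.3041  0.3348] 130.4 20.8
[282. 213.] 436 mean [ 446.9 -302.8   89.8] circ [ 447.6 -303.4] 9.0 delta [-0.7  0.7]
[ 0.4479 -0.3038  0.3327] 130.4 20.85
[282. 206.] 3004 mean [ 446.5 -302.3   64.7] circ [ 447.8 -303.6] 31.9 delta [-0.1  0.1]
scene
pot tops [233.0, 264.0] 206 mean [671.0, -11.0, 58.0] circ [670.0, -10.0] 21 rect [671.0, -11.0] [38.0, 38.0] 54.0 zmax 63
pot tops [256.0, 291.0] 233 mean [681.0, 75.0, 58.0] circ [681.0, 75.0] 21 rect [681.0, 75.0] [39.0, 38.0] 86.6 zmax 63
rim [284.0, 201.0] 253 [428. -83.] [57. 57.] 45.0
rim [332.0, 205.0] 269 [358.  16.] [56. 60.] 43.8
rim [301.0, 231.0] 299 [467.  12.] [59. 57.] 43.6
side
rim [284.0, 248.0] 195 [472.   7.] [58. 59.] 73.0
rim [246.0, 259.0] 222 [354.  10.] [61. 58.] 75.3
rim [285.0, 276.0] 239 [432. -84.] [57. 61.] 23.6
```

Lid heights of 90 and 65 mm show it is home, and the pot stands in the tray. Next is the lid at (430,-85).

arm_command:
  xyz:
    - [-3, 32, 0]
    - [-3, 38, 0]
    - [-3, 38, 0]
    - [-3, 38, 0]
    - [-3, 38, 0]
    - [-3, 35, 0]
    - [0, 0, -40]
    - [0, 0, -39]
    - [0, 0, 0]
    - [0, 0, 0]
  spin: [0, 0, 0, 0, 0, 0, 0, 0, 0, 0]

```text
time: 22.0
tool_pos: [0.4295, -0.0846, 0.2514]
tool_rot: [-3.14, -0.003, 2.276]
contact_force: [-0.2, 0.2, 0.7]
opening: 0.0367
grip_force: 0.0
```

```bash
python3 wl.py 30 46
```

```text
[ 0.4295 -0.0846  0.2514] 130.4 22.0
[284. 230.] 585 mean [428.9 -83.3  39.3] circ [429.6 -84.4] 9.0 delta [0.1 0.2]
```

arm_command:
  xyz:
    - [0, 0, -20]
    - [0, 0, -20]
    - [0, 0, -13]
    - [0, 0, 0]
  spin: [0, 0, 0, 0]

```text
time: 22.45
tool_pos: [0.4298, -0.0849, 0.1991]
tool_rot: [3.142, 0.0, 2.276]
contact_force: [0.7, 0.7, 0.2]
opening: 0.037
grip_force: 0.0
```

arm_command:
  xyz:
    - [0, 0, 0]
    - [0, 0, 0]
    - [0, 0, 0]
    - [0, 0, 0]
    - [0, 0, 30]
    - [0, 0, 40]
    - [0, 0, 30]
    - [20, 6, 0]
    - [30, 9, 0]
    - [30, 9, 0]
    - [30, 9, 0]
    - [30, 9, 0]
    - [30, 9, 0]
    - [30, 9, 0]
    - [25, 7, 0]
    - [17, 4, 0]
    - [0, 0, 0]
    - [0, 0, 0]
  spin: [0, 0, 0, 0, 0, 0, 0, 0, 0, 0, 0, 0, 0, 0, 0, 0, 0, 0]
  jaw: -1

```text
time: 24.25
tool_pos: [0.671, -0.0135, 0.2982]
tool_rot: [-3.141, -0.001, 2.277]
contact_force: [-0.6, 0.5, -1.2]
opening: 0.0169
grip_force: 40.0
```

```bash
python3 fit.py
```

```text
[671.  -13.5 298.2]
47 60 31 centre [671.1 -13.9] minus tcp [ 0.  -0.5] res 0.2
108.68427521174675 117.68427521174675 38 centre [670.1 -12.7] minus tcp [-1.   0.7] res 1.1
```

Well aligned; I'm descending and pressing.

arm_command:
  xyz:
    - [1, -1, -20]
    - [0, 0, -15]
    - [0, 0, -8]
    - [0, 0, -3]
    - [0, 0, -2]
    - [0, 0, -2]
    - [0, 0, -2]
    - [0, 0, -1]
    - [0, 0, 0]
  spin: [0, 0, 0, 0, 0, 0, 0, 0, 0]

```text
time: 25.2
tool_pos: [0.6725, -0.0146, 0.2464]
tool_rot: [3.141, 0.001, 2.276]
contact_force: [-1.0, -0.0, -0.9]
opening: 0.017
grip_force: 40.0
```

arm_command:
  xyz:
    - [0, 0, -1]
    - [0, 0, -1]
    - [0, 0, 0]
  spin: [0, 0, 0]

```text
time: 25.5
tool_pos: [0.6726, -0.0146, 0.2463]
tool_rot: [3.14, 0.002, 2.276]
contact_force: [-4.7, -0.8, 11.8]
opening: 0.0168
grip_force: 40.0
```

arm_command:
  xyz:
    - [0, 0, -1]
    - [0, 0, -1]
    - [0, 0, 0]
    - [0, 0, 7]
    - [0, 0, 20]
    - [0, 0, 40]
    - [0, 0, 40]
    - [0, 0, 0]
  spin: [0, 0, 0, 0, 0, 0, 0, 0]

```text
time: 26.3
tool_pos: [0.6736, -0.0146, 0.3554]
tool_rot: [3.134, 0.009, 2.276]
contact_force: [0.2, 1.4, -1.6]
opening: 0.0167
grip_force: 40.0
```

arm_command:
  xyz:
    - [-4, -18, 0]
    - [-7, -33, 0]
    - [-8, -36, 0]
    - [-8, -36, 0]
    - [-8, -36, 0]
    - [-8, -36, 0]
    - [-7, -36, 0]
    - [-5, -24, 0]
    - [-3, -13, 0]
    - [0, 0, 0]
    - [0, 0, -30]
    - [0, 0, -25]
    - [0, 0, -20]
    - [0, 0, -10]
    - [0, 0, -5]
    - [0, 0, 0]
  spin: [0, 0, 0, 0, 0, 0, 0, 0, 0, 0, 0, 0, 0, 0, 0, 0]

```text
time: 27.9
tool_pos: [0.6148, -0.2819, 0.2585]
tool_rot: [3.142, -0.001, 2.277]
contact_force: [-0.1, -0.2, -0.9]
opening: 0.0171
grip_force: 40.0
```

```bash
python3 - <<'E'
from h import *
print(observe()["contact_force"], observe()["tool_pos"],observe()["opening"])
c=read_camera("scene"); cv2.imwrite("pics/s3.png",cv2.resize(c["img"][130:330,130:360,::-1],None,fx=3,fy=3))
E
python3 m.py | grep "pot tops"
```

```text
[-0.13484452 -0.16692609 -0.89366821] [ 0.61477467 -0.28186617  0.25851192] 0.017104075049006913
pot tops [256.0, 291.0] 230 mean [681.0, 75.0, 58.0] circ [679.0, 74.0] 21 rect [681.0, 74.0] [40.0, 37.0] 60.0 zmax 64
pot tops [342.0, 203.0] 35 mean [681.0, 66.0, 57.0] circ [683.0, 68.0] 15 rect [681.0, 65.0] [19.0, 30.0] 57.2 zmax 61
```

View pics/s3.png

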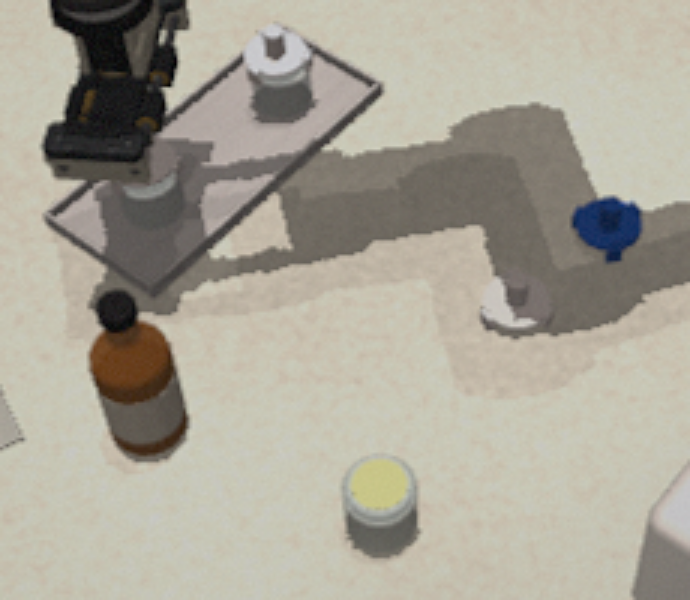

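The pot came along: it hangs over the tray's near end at (150,200). The first pot stands at (278,80), the last pot is at (380,500) and the last lid at (515,305). I'm lowering this one now.

arm_command:
  xyz:
    - [0, 0, -4]
    - [0, 0, -2]
    - [0, 0, -1]
    - [0, 0, -1]
    - [0, 0, 0]
  spin: [0, 0, 0, 0, 0]

```text
time: 28.55
tool_pos: [0.6146, -0.2826, 0.2508]
tool_rot: [3.141, 0.0, 2.276]
contact_force: [-0.3, 0.3, -0.8]
opening: 0.017
grip_force: 40.0
```

arm_command:
  xyz:
    - [0, 0, -1]
    - [0, 0, 0]
  spin: [0, 0]

```text
time: 28.75
tool_pos: [0.6146, -0.2826, 0.2503]
tool_rot: [3.141, 0.001, 2.276]
contact_force: [-1.8, 0.4, 2.3]
opening: 0.0172
grip_force: 40.0
```

arm_command:
  xyz:
    - [0, 0, 0]
    - [0, 0, 0]
    - [0, 0, 0]
    - [0, 0, 20]
    - [0, 0, 30]
    - [0, 0, 30]
    - [0, 0, 0]
  spin: [0, 0, 0, 0, 0, 0, 0]
  jaw: -0.2

```text
time: 29.45
tool_pos: [0.6153, -0.2829, 0.3349]
tool_rot: [3.139, 0.009, 2.276]
contact_force: [0.2, -0.0, 0.0]
opening: 0.037
grip_force: 0.0
```

```bash
python3 wl.py 80 100; python3 wl.py 58 69; python3 m.py | egrep "^(scene|side|pot tops)|rim .*(5[4-9]|6[0-2])\. "
```

```text
[ 0.6153 -0.2829  0.3349] 130.4 29.45
[281. 212.] 438 mean [ 613.4 -281.2   89.9] circ [ 614.2 -282.1] 9.0 delta [-1.1  0.8]
[ 0.6149 -0.2827  0.3322] 130.4 29.5
[282. 206.] 3017 mean [ 613.2 -280.8   64.8] circ [ 614.3 -282.3] 31.9 delta [-0.6  0.4]
scene
pot tops [256.0, 291.0] 231 mean [681.0, 75.0, 58.0] circ [680.0, 75.0] 21 rect [681.0, 74.0] [39.0, 38.0] 61.0 zmax 63
rim [332.0, 205.0] 265 [355.  12.] [58. 59.] 22.3
rim [301.0, 231.0] 305 [467.  11.] [61. 57.] 44.1
side
pot tops [342.0, 201.0] 71 mean [685.0, 71.0, 57.0] circ [685.0, 72.0] 18 rect [685.0, 73.0] [34.0, 33.0] 88.4 zmax 62
rim [284.0, 248.0] 197 [470.   5.] [60. 57.] 50.4
rim [246.0, 259.0] 216 [355.  13.] [60. 59.] 61.4
```

arm_command:
  xyz:
    - [-18, 36, 0]
    - [-18, 37, 0]
    - [-18, 37, 0]
    - [-18, 37, 0]
    - [-18, 37, 0]
    - [-18, 37, 0]
    - [-18, 37, 0]
    - [-20, 35, 0]
    - [0, 0, -40]
    - [0, 0, -39]
    - [0, 0, 0]
    - [0, 0, 0]
  spin: [0, 0, 0, 0, 0, 0, 0, 0, 0, 0, 0, 0]

```text
time: 30.85
tool_pos: [0.4685, 0.0104, 0.2504]
tool_rot: [-3.14, -0.002, 2.276]
contact_force: [0.6, -0.3, -0.2]
opening: 0.0367
grip_force: 0.0
```

```bash
python3 wl.py 30 46
```

```text
[0.4685 0.0104 0.2504] 130.4 30.85
[283. 230.] 594 mean [467.1  11.7  39.2] circ [468.   10.9] 9.0 delta [-0.4  0.5]
```

arm_command:
  xyz:
    - [0, 0, -20]
    - [0, 0, -20]
    - [0, 0, -12]
    - [0, 0, 0]
  spin: [0, 0, 0, 0]

```text
time: 31.3
tool_pos: [0.4689, 0.0102, 0.1991]
tool_rot: [3.141, 0.0, 2.276]
contact_force: [0.4, 0.5, -0.3]
opening: 0.0366
grip_force: 0.0
```

arm_command:
  xyz:
    - [0, 0, 0]
    - [0, 0, 0]
    - [0, 0, 0]
    - [0, 0, 0]
    - [0, 0, 30]
    - [0, 0, 40]
    - [0, 0, 30]
    - [20, 6, 0]
    - [30, 9, 0]
    - [30, 9, 0]
    - [30, 9, 0]
    - [30, 9, 0]
    - [30, 9, 0]
    - [26, 7, 0]
    - [17, 4, 0]
    - [0, 0, 0]
    - [0, 0, 0]
  spin: [0, 0, 0, 0, 0, 0, 0, 0, 0, 0, 0, 0, 0, 0, 0, 0, 0]
  jaw: -1

```text
time: 33.0
tool_pos: [0.6811, 0.0725, 0.2981]
tool_rot: [-3.14, -0.001, 2.276]
contact_force: [-0.3, -0.3, 0.1]
opening: 0.0169
grip_force: 40.0
```

```bash
python3 fit.py
```

```text
[681.1  72.5 298.1]
47 60 24 centre [681.8  71.8] minus tcp [ 0.8 -0.7] res 0.2
108.63908805450399 117.63908805450399 36 centre [680.   73.7] minus tcp [-1.   1.2] res 1.2
```

arm_command:
  xyz:
    - [1, -1, -20]
    - [0, 0, -15]
    - [0, 0, -8]
    - [0, 0, -3]
    - [0, 0, -2]
    - [0, 0, -2]
    - [0, 0, -2]
    - [0, 0, -1]
    - [0, 0, 0]
  spin: [0, 0, 0, 0, 0, 0, 0, 0, 0]

```text
time: 33.95
tool_pos: [0.6824, 0.0716, 0.2464]
tool_rot: [3.141, 0.0, 2.276]
contact_force: [-0.5, 0.4, 5.1]
opening: 0.0168
grip_force: 40.0
```

arm_command:
  xyz:
    - [0, 0, -1]
    - [0, 0, -1]
    - [0, 0, -1]
    - [0, 0, 0]
  spin: [0, 0, 0, 0]

```text
time: 34.35
tool_pos: [0.6826, 0.0716, 0.2463]
tool_rot: [3.14, 0.002, 2.277]
contact_force: [-6.8, -0.3, 18.5]
opening: 0.0167
grip_force: 40.0
```

arm_command:
  xyz:
    - [0, 0, -1]
    - [0, 0, 0]
    - [0, 0, 7]
    - [0, 0, 20]
    - [0, 0, 40]
    - [0, 0, 40]
    - [0, 0, 0]
  spin: [0, 0, 0, 0, 0, 0, 0]

```text
time: 35.05
tool_pos: [0.6835, 0.0716, 0.3552]
tool_rot: [3.133, 0.007, 2.276]
contact_force: [1.4, 0.4, -1.6]
opening: 0.0167
grip_force: 40.0
```

arm_command:
  xyz:
    - [-8, -18, 0]
    - [-15, -36, 0]
    - [-15, -37, 0]
    - [-15, -37, 0]
    - [-15, -37, 0]
    - [-15, -37, 0]
    - [-15, -37, 0]
    - [-15, -37, 0]
    - [-15, -36, 0]
    - [-14, -33, 0]
    - [-9, -20, 0]
    - [0, 0, 0]
    - [0, 0, 0]
  spin: [0, 0, 0, 0, 0, 0, 0, 0, 0, 0, 0, 0, 0]

```text
time: 36.35
tool_pos: [0.5312, -0.2937, 0.3476]
tool_rot: [3.142, -0.002, 2.275]
contact_force: [-0.3, 0.2, -2.7]
opening: 0.0167
grip_force: 40.0
```

```bash
python3 lidw.py w3.png; python3 - <<'E'
from h import *
c=read_camera("side"); cv2.imwrite("pics/s4.png",cv2.resize(c["img"][150:380,230:450,::-1],None,fx=2.5,fy=2.5))
E
```

```text
[ 0.5312 -0.2937  0.3476] 130.3 [-0.63  0.54  1.37  0.    1.23 -1.34] 0.016717163447565287 36.35 [-0.3  0.2 -2.7]
```

View pics/s4.png

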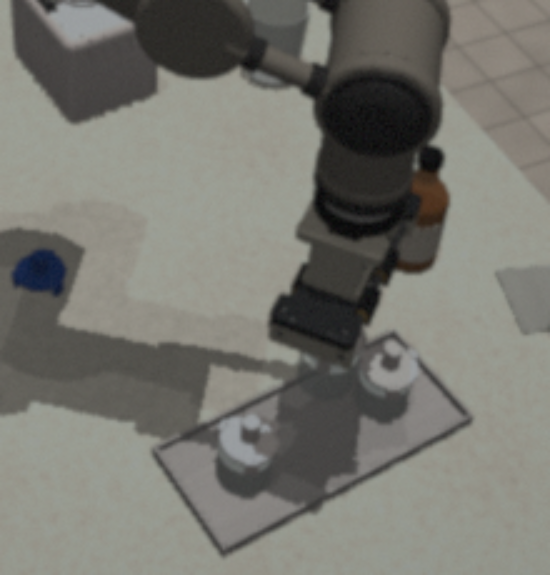

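The third pot hangs at (313,365) between the two standing pots, which are at (248,450) and (388,378). I'm lowering it.

arm_command:
  xyz:
    - [0, 0, -30]
    - [0, 0, -28]
    - [0, 0, -20]
    - [0, 0, -10]
    - [0, 0, -4]
    - [0, 0, -2]
    - [0, 0, -1]
    - [0, 0, -1]
    - [0, 0, 0]
  spin: [0, 0, 0, 0, 0, 0, 0, 0, 0]

```text
time: 37.35
tool_pos: [0.5316, -0.2936, 0.2533]
tool_rot: [3.141, 0.001, 2.276]
contact_force: [0.5, 0.4, -2.6]
opening: 0.0166
grip_force: 40.0
```

arm_command:
  xyz:
    - [0, 0, -1]
    - [0, 0, -1]
    - [0, 0, -1]
    - [0, 0, 0]
  spin: [0, 0, 0, 0]

```text
time: 37.75
tool_pos: [0.5316, -0.2936, 0.2504]
tool_rot: [3.141, 0.001, 2.276]
contact_force: [-0.8, 1.7, 3.1]
opening: 0.017
grip_force: 40.0
```

arm_command:
  xyz:
    - [0, 0, 0]
    - [0, 0, 0]
    - [0, 0, 0]
    - [0, 0, 20]
    - [0, 0, 30]
    - [0, 0, 40]
    - [0, 0, 0]
  spin: [0, 0, 0, 0, 0, 0, 0]
  jaw: -0.2

```text
time: 38.45
tool_pos: [0.5325, -0.2941, 0.3455]
tool_rot: [3.139, 0.01, 2.276]
contact_force: [-1.1, -0.3, 0.9]
opening: 0.0365
grip_force: 0.0
```

```bash
python3 wl.py 80 100; python3 wl.py 58 69
```

```text
[ 0.5325 -0.2941  0.3455] 130.4 38.45
[281. 207.] 400 mean [ 530.3 -292.    89.9] circ [ 530.8 -292.8] 9.0 delta [-1.8  1.3]
[ 0.532  -0.2938  0.3427] 130.4 38.5
[228. 169.] 142 mean [ 475.6 -299.9   65.1] circ [ 473.5 -300.2] 10.4 delta [-58.5  -6.4]
[282. 202.] 2808 mean [ 529.9 -291.6   64.7] circ [ 531.1 -292.7] 31.9 delta [-1.   1.1]
[339. 232.] 66 mean [ 587.8 -279.3   64.1] circ [ 587.2 -278.8] 6.6 delta [55.1 15. ]
```

arm_command:
  xyz:
    - [-5, 30, 20]
    - [-5, 40, 20]
    - [-5, 40, 0]
    - [-5, 40, 0]
    - [-5, 40, 0]
    - [-5, 40, 0]
    - [0, 0, 0]
    - [0, 0, 0]
    - [0, 0, 0]
  spin: [0, 0, 0, 0, 0, 0, 0, 0, 0]

```text
time: 39.45
tool_pos: [0.5017, -0.0643, 0.379]
tool_rot: [-3.141, -0.001, 2.276]
contact_force: [-0.1, 0.4, -0.5]
opening: 0.0368
grip_force: 0.0
```

```bash
python3 bar.py; python3 - <<'E'
from m import *
for n in("scene","side"):
    c=read_camera(n); W=cloud(c)
    if n=="scene": save(c,"end.png")
    roi=(W[...,0]>.4)&(W[...,0]<.7)&(W[...,1]<-.2)&(W[...,1]>-.4)
    for nm,lo,hi in(("grip",.08,.1),("disc",.058,.07)):
        for ce,a,P,cc,r in cl(roi,W,lo,hi,30): print(n,nm,ce,a,cc,r,round(np.percentile(P[:,2],50)*1000,1))
    for nm,lo,hi in(("amber",.122,.137),("beaker",.095,.115)):
        for ce,a,P,cc,r in cl((W[...,0]>.6)&(W[...,0]<.85)&(W[...,1]>-.2)&(W[...,1]<.3),W,lo,hi,15): print(n,nm,ce,cc,r)
E
```

```text
[ 0.50170243 -0.06431052  0.37900118] 130.3944563943209 -0.9838960376020797 0.03679971075763986 39.45
scene [530. 319.] [46. 12.] 35.68624496459961 axis deg 36.72321666196405 141 189.88018837153277
side [531. 317.] [48. 12.] 37.83100128173828 axis deg -142.5702338745115 42 189.90525962401261
scene grip [220.0, 141.0] 43 [ 449. -301.] 9 89.6
scene grip [200.0, 160.0] 50 [ 530. -289.] 10 89.6
scene grip [175.0, 179.0] 49 [ 615. -279.] 9 90.7
scene disc [221.0, 149.0] 242 [ 449. -301.] 32 65.3
scene disc [201.0, 167.0] 258 [ 529. -290.] 32 65.5
scene disc [177.0, 187.0] 289 [ 615. -280.] 32 65.5
scene amber [171.0, 243.0] [ 751. -114.] 15
scene beaker [173.0, 251.0] [ 751. -114.] 30
scene beaker [349.0, 312.0] [601. 264.] 12
scene beaker [284.0, 353.0] [754. 231.] 42
side grip [387.0, 291.0] 51 [ 617. -286.] 10 89.9
side grip [358.0, 305.0] 53 [ 532. -295.] 10 89.5
side grip [330.0, 320.0] 55 [ 450. -307.] 10 89.3
side disc [385.0, 297.0] 306 [ 617. -285.] 33 64.8
side disc [357.0, 311.0] 327 [ 533. -294.] 33 64.8
side disc [329.0, 327.0] 354 [ 449. -307.] 32 64.6
side amber [400.0, 222.0] [ 748. -124.] 15
side beaker [343.0, 152.0] [755. 226.] 46
side beaker [398.0, 230.0] [ 748. -123.] 30
```

View pics/end.png

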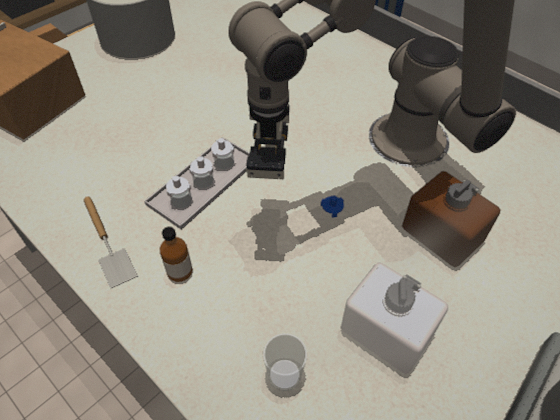

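The final view shows three lidded pots in the tray at (178,188), (201,167) and (222,150), the cap home on the canister at (402,297), and the bottle and beaker where they were. I'm handing in.

```bash
python3 -c "
from cell import *
print(hand_in())"
```

```text
the job is handed in; nothing more can be done
None
```

The canister's cap is screwed fully home, all three pots are lidded and standing upright in the tray, and the amber bottle and beaker were not moved; I handed the job in after about 40 s of the 208 s, with no verdict returned.

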